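Find the heavy side of a flywheel on the balance stand and hold it down

ROBOT

A 7-joint arm with a two-finger parallel gripper is mounted at the origin on the work surface. World frame = base frame: x ahead of the robot, y to its left, z up, the work surface at z = 0. Lengths are in mm, angles in rad, forces in N, time in s.
With the tool pointing down it reaches from about 400 to 900 mm from the base axis. Payload 5.5 kg.
Tool frame: the origin (TCP) lies midway between the tips of the shut fingers; the grasp point (between the pads) lies 19 mm behind it; x points along the fingers, y is the direction in which the jaws open and shut, and the axes are right-handed (so a half turn about x gives the same grasp; the last joint's range is limited). The gripper opens to 85 mm and grips with 20 to 120 N. Pads are 22 mm wide; open, the fingers measure 114 mm over their backs; the gripper's body (76 mm by 85 mm) begins 54 mm behind the grasp point. The pads swing forward as they close: fully open they stand 13 mm farther back than shut.
Start: joints at [-0.932, 0.501, -0.427, 1.55, 0.221, 1.138, -0.21], TCP at [238.523, 604.655, 192.61] pointing down, gripper open.
Joint ranges: [-2.88, 2.88], [-0.31, 2.03], [-1.54, 1.56], [0.2, 2.42], [-1.41, 4.55], [0.19, 2.02], [-2.57, 2.57]. Speed limits (rad/s): [2.57, 2.57, 3.14, 3.14, 3.14, 3.14, 3.14].

INTERFACE

Orientations are given as a unit quaternion [x, y, z, w].
In Python, from cell import get_obs, snapshot, camera_info, hand_in gives the robot as it stands.
- The arm moves only by the tool step_arm, never from a script. Its argument "increments" is a list of rows, each an object of numbers: "grip": the closure, from 0 (fully open) to 1 (shut); "tx", "ty", "tz": the shift along the world's x, y, z in m; "rx", "ry", "rz": the turn, a rotation vector about the world's x, y, z in degrees. A call has 1 to 10 rows; each row is the pose to reach, as a shift and turn from the pose measured when the call began; what a row does not reach only later rows make up. A row lasts 1/8 s, in which the tool goes at most 62.5 mm and 10.7 degrees, less where a joint would pass 70% of its speed; a pose out of reach is approached as far as the arm can. A call with a gripper value outside its range is refused whole. The fingers move at their own pace and stop on an object; "grip_force" is the grip in N (left out, the last holds). Time passes only in rows, so rows that repeat a pose let the fingers close. It gives the time, the measured TCP pose, the force and the opening at its end, in the units of the state.
- get_obs(): the state, without advancing time (a new reading comes with each control period).
- snapshot(name): name is "side" or "top"; returns (picture, depth): 480x640x3 uint8, blue, green, red; 480x640 float32, mm along the optical axis (not along the pixel's ray), 0 where there is no reading.
- camera_info(name): a dict with "fx", "fy", "cx", "cy" (pixels), "D" ([k1, k2, p1, p2, k3] as OpenCV has them; the pictures are not rectified), "T" (4x4, takes a point from camera to world coordinates). Camera axes: x right, y down, z forward; pixel columns grow to the right and rows downward; lengths in mm; the calibration is good to about 2 mm. A picture is of the moment at which its call begins. camera_info takes no time and is no camera call.
- hand_in(): hands the job in, once; it reports no verdict.
The state is a dict: "time": time; "joints": joint angles; "dq": joint speeds; "joint_torque": joint torques, N m; "position": TCP position; "tcp_rot": TCP orientation; "ft_force": force on the tool from outside, world axes, zero at the start; "moment": the same for the moment, N m; "finger_gap": finger opening in mm.
Only numpy, scipy, OpenCV 4.12 (cv2) and the standard library are available. Lean on these libraries where they do the work, as an engineer would, in place of code of your own. Each camera call takes 0.05 s, during which the arm holds its last target. There are 200 camera calls.

TASK

The flywheel on the balance stand has a hidden heavy side, and its stiff bearing stops it from rolling all the way to the bottom by itself. Turn the wheel by hand to find out which side is the heavy one, then turn that side straight down and finish while still holding the wheel there in the gripper, at rest, so that the light spot at the top can be marked. Leave the other things on the bench where they are.

Things in the scene. Friction and masses are not known exactly. Their poses are not given: they have to be found in the camera images.
- stand: Balance stand fixed to the bench: base 150 (its x) x 120 (its y) x 14 mm, origin at the centre of its underside on the bench (z = 0), z up. Two posts, 30 mm wide, stand 46 mm either side of the wheel's mid-plane along the stand's x; they and their bearing housings reach 118 mm up and carry a horizontal axle along the stand's x, 105 mm up.
- wheel: Aluminium flywheel: flat disc, 140 mm diameter, 20 mm thick, turns endlessly. Origin at its centre; x along the axle; z to the dark index lug on the rim (14 mm along x, 16 wide, stands 12 mm out; a dark bar on each face, radius 13 to 41 mm, points to it). Outside 42 mm radius the faces are flat: pinch the rim there, a finger per face. The heavy slug hides inside, at any angle to the lug.
- axle (a point): Wheel's centre on the axle. The heavy side pulls with 0.09 to 0.16 N m when level with the axle; bearing friction is 0.07 N m. Let go with the heavy side well out to one side, the wheel rolls slowly (up to 3 s) and stops with it short of the bottom, by the same angle from either side (25 to 50 degrees, unknown). Within that angle of the bottom, or of the top, it stays as left.
- bin: Bystander: blue plastic parts bin, 110 x 150 x 55 mm, origin at the centre of its underside.
- tape: Bystander: roll of clear tape lying flat, 96 mm across, 24 mm high, origin at the centre of its underside.
- carton: Bystander: small cardboard carton 100 x 70 x 50 mm, origin at the centre of its underside.
Not all that is in view belongs to the job. What is meant by the stand is not purple or turquoise, and is the larger of those in its own colour.

How it is judged:
By the outcome, as a careful person would: the job done as asked, in the order asked, and still so for the second after the job is handed in, while the arm keeps its last pose, push and grip.
It also fails if it takes over 72 s, if anything falls off the work surface, if the arm or the gripper's body presses on something with over 40 N, if the wrist force passes 120 N, or if a joint passes its speed limit or range.

## Working session

There is one attempt and no reset: what is moved stays moved. The work goes in short steps, Python scripts to look and compute and a tool call to move; the robot and the scene stay as the last step left them, time stands still between calls to the robot, and variables do not carry over. Pictures are saved under pics/ and viewed, about 8 in all and at most 12, crops included, and the job is handed in when it is done.

Besides the shell and the picture viewer there is one more tool, called as name(argument=value, ...) on one line, values as JSON. step_arm: Moves the arm, as the interface text tells. Its arguments: {"type":"object","properties":{"increments":{"type":"array","items":{"type":"object","properties":{"grip":{"type":"number"},"tx":{"type":"number"},"ty":{"type":"number"},"tz":{"type":"number"},"rx":{"type":"number"},"ry":{"type":"number"},"rz":{"type":"number"}}}},"grip_force":{"type":"number"}},"required":["increments"]}

```bash
ls; mkdir -p pics; cat > h.py <<'E'
import numpy as np, cv2
from cell import get_obs, snapshot, camera_info, hand_in
def snap(name,tag):
    p,d=snapshot(name); cv2.imwrite(f'pics/{tag}.png',p); np.save(f'pics/{tag}.npy',d); return p,d
def pt(name,u,v,d,r=1):
    c=camera_info(name); K=np.array([[c['fx'],0,c['cx']],[0,c['fy'],c['cy']],[0,0,1]])
    w=d[int(v)-r:int(v)+r+1,int(u)-r:int(u)+r+1]; w=w[w>0]; z=np.median(w) if w.size else np.nan
    x,y=cv2.undistortPoints(np.array([[[u,v]]],float),K,np.array(c['D']))[0,0]
    return (np.array(c['T'])@[x*z,y*z,z,1])[:3]
def proj(name,P):
    c=camera_info(name); K=np.array([[c['fx'],0,c['cx']],[0,c['fy'],c['cy']],[0,0,1]])
    Ti=np.linalg.inv(np.array(c['T'])); P=np.atleast_2d(P).astype(float)
    return cv2.projectPoints(P,cv2.Rodrigues(Ti[:3,:3])[0],Ti[:3,3],K,np.array(c['D']))[0][:,0]
def cloud(name,d):
    c=camera_info(name); K=np.array([[c['fx'],0,c['cx']],[0,c['fy'],c['cy']],[0,0,1]])
    v,u=np.mgrid[:480,:640]; uv=np.stack([u,v],-1).reshape(-1,1,2).astype(float)
    xy=cv2.undistortPoints(uv,K,np.array(c['D']))[:,0]; z=d.reshape(-1,1)
    P=np.hstack([xy*z,z,np.ones_like(z)])@np.array(c['T']).T
    return P[:,:3].reshape(480,640,3)
E
python3 - <<'E'
from h import *
snap('side','s0'); snap('top','t0')
for n in('side','top'): print(n,np.round(np.array(camera_info(n)['T']),2).tolist())
print(get_obs())
E
```

```text
pics
side [[0.88, -0.25, 0.41, 98.69], [-0.48, -0.47, 0.74, -815.51], [0.01, -0.84, -0.54, 687.6], [0.0, 0.0, 0.0, 1.0]]
top [[0.03, -0.99, 0.14, 411.24], [-1.0, -0.03, 0.02, -24.81], [-0.02, -0.14, -0.99, 989.35], [0.0, 0.0, 0.0, 1.0]]
{'time': 0.1, 'joints': array([-0.93176365,  0.50175121, -0.42684289,  1.551352  ,  0.22079513,
        1.13832742, -0.21029153]), 'dq': array([ 1.74857357e-03, -2.14089311e-03, -1.04902125e-03, -2.24444082e-03,
        9.11411019e-05,  9.59354921e-04,  2.32442411e-04]), 'joint_torque': array([-1.19449900e-02, -5.70815706e+01, -5.83882123e+00, -2.81749785e+01,
        1.05435401e-02,  5.56517465e-03,  4.26039321e-05]), 'position': array([238.33455279, 603.96849519, 191.66535391]), 'tcp_rot': array([ 0.13145273,  0.69480755, -0.13267918,  0.69452061]), 'ft_force': array([-0.91185177,  0.22100017,  0.0392314 ]), 'moment': array([ 0.00637439,  0.02706107, -0.00415148]), 'finger_gap': 85.4121867779874}
```

View pics/s0.png

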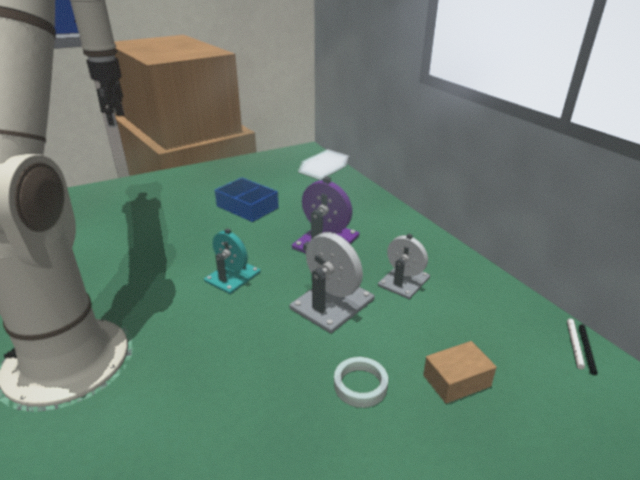

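View pics/t0.png

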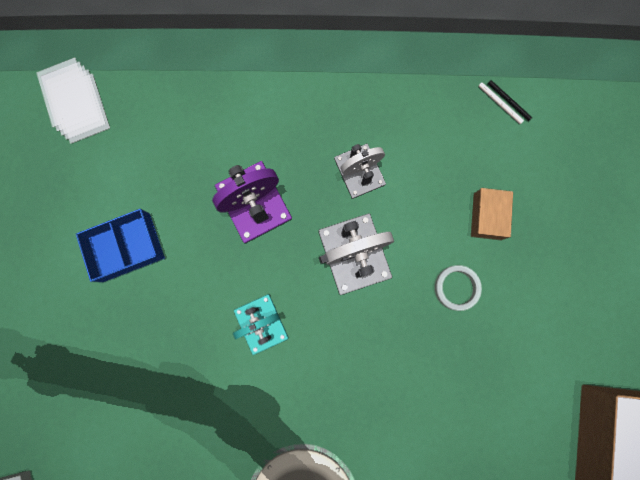

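Candidates: purple (side 325,215), turquoise (232,260), small grey (405,265), large grey (332,280; top 357,254). The large grey one fits: it isn't purple or turquoise, and it's the larger of the two greys. I'll confirm it in a crop and measure it.

```bash
cat > m.py <<'E'
from h import *
d=np.load('pics/t0.npy'); C=cloud('top',d)
w=C[205:300,310:400].reshape(-1,3); w=w[np.isfinite(w).all(1)]
# base plate
b=w[(w[:,2]>8)&(w[:,2]<20)]; r=cv2.minAreaRect(b[:,:2].astype(np.float32)); print('base',len(b),r,b[:,2].mean())
t=w[w[:,2]>135]; r2=cv2.minAreaRect(t[:,:2].astype(np.float32)); print('wheel top',len(t),r2,t.mean(0),w[:,2].max())
for q in [(327,226),(368,216),(391,280),(342,292)]: print(pt('top',*q,d))
s=np.load('pics/s0.npy'); S=cloud('side',s)[225:310,300:370].reshape(-1,3)
k=S[S[:,2]>125]; print('side wheel',len(k),cv2.minAreaRect(k[:,:2].astype(np.float32)),k.max(0))
p=cv2.imread('pics/s0.png')[215:335,270:430]; q=cv2.imread('pics/t0.png')[200:305,300:420]
cv2.imwrite('pics/c0.png',np.hstack([cv2.resize(p,(400,400*120//160),interpolation=2),cv2.resize(q,(342,300),interpolation=2)]))
E
python3 m.py
```

```text
base 2417 ((518.5244140625, -98.02694702148438), (150.58457946777344, 120.80021667480469), 19.71999168395996) 14.170959647952703
wheel top 842 ((496.7291259765625, -73.86143493652344), (63.19691467285156, 186.71673583984375), 41.457420349121094) [510.98830531 -91.56396724 202.70116742] 989.3466472761373
[578.38375535 -36.74562757   3.16086515]
[ 601.15096548 -125.95334685   13.61718118]
[ 4.63226933e+02 -1.78989302e+02  3.05667089e-01]
[434.0382186  -72.07298045  15.46567355]
side wheel 1183 ((345.97918701171875, -443.3004150390625), (886.5858764648438, 112.93466186523438), 63.659751892089844) [551.25257983 -24.85323354 687.60255944]
```

View pics/c0.png

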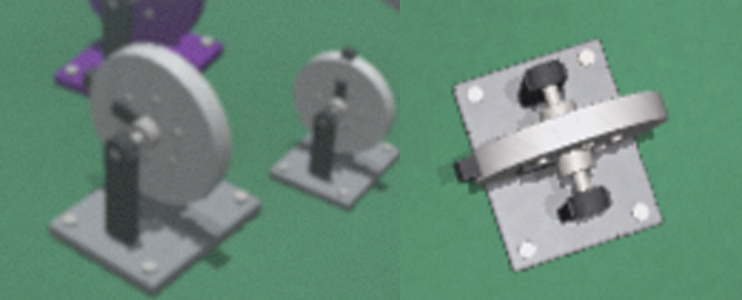

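The crop shows the large light-grey stand, with its wheel, its hub bar pointing up-left (side crop ~122,108) and its lug on the +y side (top crop ~462,168). It is clearly bigger than the small grey stand behind it. Next I'll work out the lug angle and the approach.

```bash
cat >> h.py <<'E'
from scipy.spatial.transform import Rotation as R
ps=np.deg2rad(19.7); A=np.array([np.cos(ps),np.sin(ps),0]); H=np.array([-A[1],A[0],0]); Z=np.array([0,0,1.]); O=np.array([518.5,-98,105.])
# wheel angle th: from +z toward +H (deg).
def rim(th,r,x=0): t=np.deg2rad(th); return O+x*A+r*(np.cos(t)*Z+np.sin(t)*H)
def goal(th,r,flip=1):
    "increment from now so TCP at radius r, angle th, pointing to axle"
    o=get_obs(); t=np.deg2rad(th); X=-(np.cos(t)*Z+np.sin(t)*H); Y=flip*A
    G=R.from_matrix(np.c_[X,Y,np.cross(X,Y)]); q=R.from_quat(o['tcp_rot'])
    print('th',th,'r',r,'t',np.round((rim(th,r)-o['position'])/1000,4),'rot',np.round((G*q.inv()).as_rotvec(degrees=True),2))
def pic(tag,view='side',f=6):
    p,d=snap(view,tag); crop(tag,view,f)
def crop(tag,view='side',f=6,draw=True):
    p=cv2.imread(f'pics/{tag}.png'); c=proj(view,O)[0].astype(int); h=48
    x0,y0=c[0]-h,c[1]-h; im=cv2.resize(p[y0:y0+2*h,x0:x0+2*h],None,fx=f,fy=f,interpolation=2)
    if draw:
        for th in range(0,360,30):
            for r in (45,74):
                u=(proj(view,rim(th,r,-10))[0]-[x0,y0]+.5)*f; cv2.circle(im,tuple(int(v) for v in u),3,(0,0,255) if th else (0,255,0),-1)
            u=(proj(view,rim(th,88,-10))[0]-[x0,y0]+.5)*f; cv2.putText(im,str(th),tuple(int(v) for v in u),0,.4,(0,255,255),1)
    cv2.imwrite(f'pics/{tag}_c.png',im)
E
python3 - <<'E'
from h import *
crop('s0'); crop('t0','top')
a=cv2.imread('pics/s0_c.png');b=cv2.imread('pics/t0_c.png');cv2.imwrite('pics/c1.png',cv2.resize(np.hstack([a,b]),(800,400)))
goal(0,140,1);goal(0,140,-1)
E
```

```text
th 0 r 140 t [ 0.2802 -0.702   0.0533] rot [  0.07  -0.08 -48.77]
th 0 r 140 t [ 0.2802 -0.702   0.0533] rot [1.0000e-01 9.0000e-02 1.3123e+02]
```

View pics/c1.png

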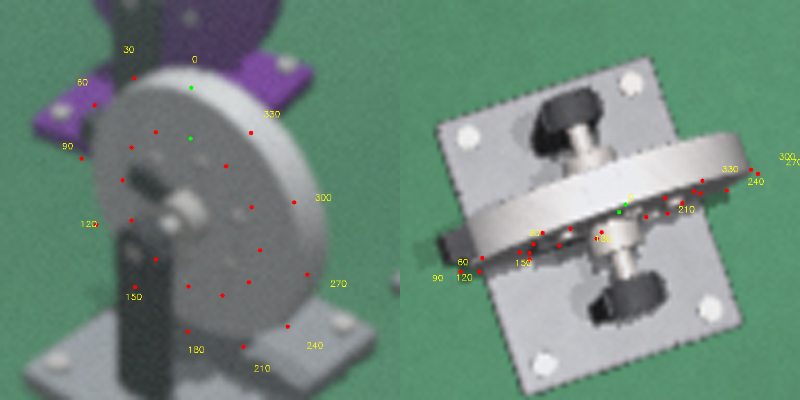

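The lug now stands at about 85–90° (from the top toward +y). Moving in above the wheel.

step_arm(increments=[{"tz": 0.06, "grip": 0}, {"tx": 0.02, "ty": -0.03, "tz": 0.11, "rz": -6}, {"tx": 0.28, "ty": -0.702, "tz": 0.11, "rz": -48.8}, {"tx": 0.28, "ty": -0.702, "tz": 0.11, "rz": -48.8}, {"tx": 0.28, "ty": -0.702, "tz": 0.11, "rz": -48.8}, {"tx": 0.28, "ty": -0.702, "tz": 0.11, "rz": -48.8}, {"tx": 0.28, "ty": -0.702, "tz": 0.11, "rz": -48.8}, {"tx": 0.28, "ty": -0.702, "tz": 0.11, "rz": -48.8}, {"tx": 0.28, "ty": -0.702, "tz": 0.11, "rz": -48.8}, {"tx": 0.28, "ty": -0.702, "tz": 0.11, "rz": -48.8}], grip_force=30)

```text
$.increments[0]: bad value
```

```bash
python3 - <<'E'
from h import *
o=get_obs();print(o['time'],o['position'],np.round(o['joints'],2))
goal(0,160);goal(0,80)
E
```

```text
0.1 [238.33455279 603.96849519 191.66535391] [-0.93  0.5  -0.43  1.55  0.22  1.14 -0.21]
th 0 r 160 t [ 0.2802 -0.702   0.0733] rot [  0.07  -0.08 -48.77]
th 0 r 80 t [ 0.2802 -0.702  -0.0067] rot [  0.07  -0.08 -48.77]
```

step_arm(increments=[{"tx": 0, "ty": 0, "tz": 0.06, "rx": 0, "ry": 0, "rz": 0, "grip": 0}, {"tx": 0.02, "ty": -0.03, "tz": 0.11, "rx": 0, "ry": 0, "rz": -6, "grip": 0}, {"tx": 0.28, "ty": -0.702, "tz": 0.11, "rx": 0, "ry": 0, "rz": -48.8, "grip": 0}, {"tx": 0.28, "ty": -0.702, "tz": 0.11, "rx": 0, "ry": 0, "rz": -48.8, "grip": 0}, {"tx": 0.28, "ty": -0.702, "tz": 0.11, "rx": 0, "ry": 0, "rz": -48.8, "grip": 0}, {"tx": 0.28, "ty": -0.702, "tz": 0.11, "rx": 0, "ry": 0, "rz": -48.8, "grip": 0}, {"tx": 0.28, "ty": -0.702, "tz": 0.11, "rx": 0, "ry": 0, "rz": -48.8, "grip": 0}, {"tx": 0.28, "ty": -0.702, "tz": 0.11, "rx": 0, "ry": 0, "rz": -48.8, "grip": 0}, {"tx": 0.28, "ty": -0.702, "tz": 0.11, "rx": 0, "ry": 0, "rz": -48.8, "grip": 0}, {"tx": 0.28, "ty": -0.702, "tz": 0.11, "rx": 0, "ry": 0, "rz": -48.8, "grip": 0}], grip_force=30)

```text
time: 1.35
position: [438.9, 105.7, 301.6]
tcp_rot: [0.407, 0.578, -0.408, 0.578]
ft_force: [0.1, 0.3, 0.7]
finger_gap: 85.6
```

```bash
python3 - <<'E'
from h import *
o=get_obs();print(o['time'],o['position'],np.round(o['joints'],2))
goal(0,160);goal(0,80)
E
```

```text
1.35 [438.91366646 105.68631805 301.57944109] [-0.33  0.01  0.03  1.89 -0.    1.24  0.05]
th 0 r 160 t [ 0.0796 -0.2037 -0.0366] rot [ 0.02 -0.09  0.02]
th 0 r 80 t [ 0.0796 -0.2037 -0.1166] rot [ 0.02 -0.09  0.02]
```

step_arm(increments=[{"tx": 0.08, "ty": -0.204, "tz": -0.005, "rx": 0, "ry": 0, "rz": 0, "grip": 0}, {"tx": 0.08, "ty": -0.204, "tz": -0.005, "rx": 0, "ry": 0, "rz": 0, "grip": 0}, {"tx": 0.08, "ty": -0.204, "tz": -0.005, "rx": 0, "ry": 0, "rz": 0, "grip": 0}, {"tx": 0.08, "ty": -0.204, "tz": -0.005, "rx": 0, "ry": 0, "rz": 0, "grip": 0}, {"tx": 0.08, "ty": -0.204, "tz": -0.06, "rx": 0, "ry": 0, "rz": 0, "grip": 0}, {"tx": 0.08, "ty": -0.204, "tz": -0.115, "rx": 0, "ry": 0, "rz": 0, "grip": 0}, {"tx": 0.08, "ty": -0.204, "tz": -0.115, "rx": 0, "ry": 0, "rz": 0, "grip": 0}])

```text
time: 2.22
position: [514.7, -97.7, 182.5]
tcp_rot: [0.405, 0.581, -0.409, 0.575]
ft_force: [0.4, 0.7, 0.9]
finger_gap: 85.2
```

```bash
python3 - <<'E'
from h import *
o=get_obs();print(o['time'],o['position'],np.round(o['joints'],2))
goal(0,44)
pic('s1'); pic('t1','top')
a=cv2.imread('pics/s1_c.png');b=cv2.imread('pics/t1_c.png');cv2.imwrite('pics/c2.png',cv2.resize(np.hstack([a,b]),(800,400)))
E
```

```text
2.225 [514.67380072 -97.74426728 182.53779296] [-0.06  0.27  0.24  1.89 -0.07  1.01  0.55]
th 0 r 44 t [ 0.0038 -0.0003 -0.0335] rot [-0.03 -0.66  0.03]
```

View pics/c2.png

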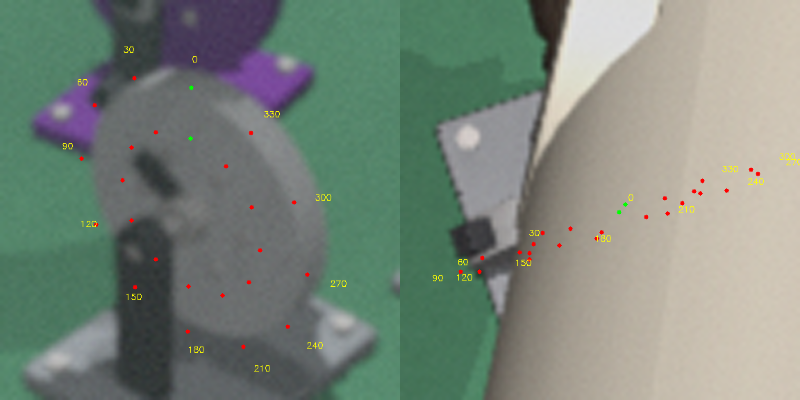

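The top view now shows the lug at about (475,238) and the bar steeper than in the first picture, so the wheel may have rolled. I don't see the gripper where I expected it, so I'll check the full frame.

```bash
python3 - <<'E'
from h import *
o=get_obs()
print(proj('side',[o['position'],o['position']-43*A,o['position']+43*A]))
p=cv2.imread('pics/s1.png')[120:360,200:440]
cv2.imwrite('pics/c3.png',cv2.resize(p,(600,600),interpolation=2))
E
```

```text
[[333.27380033 230.88550153]
 [318.86178327 239.39417177]
 [346.90088311 222.83965195]]
```

View pics/c3.png

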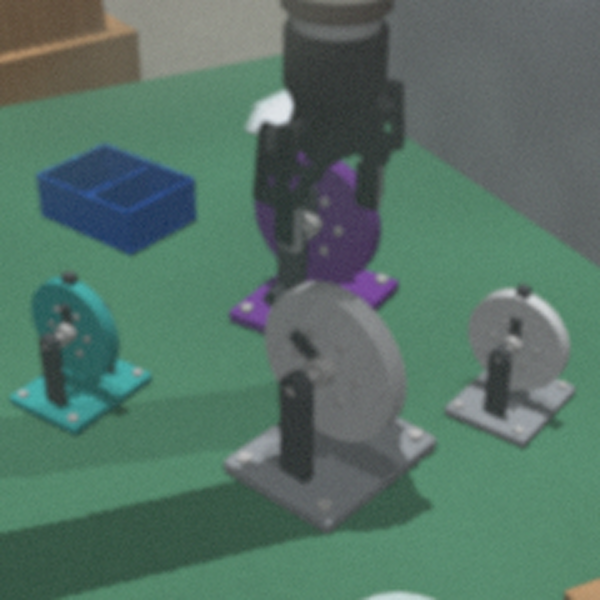

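```bash
python3 - <<'E'
from h import *
d=np.load('pics/s1.npy');C=cloud('side',d)
for cx,cy in [(270,150),(265,195),(290,190),(370,190),(335,100),(335,40),(395,100),(290,230),(360,380),(300,440),(250,460)]:
    u,v=200+cx/2.5,120+cy/2.5; print((cx,cy),(u,v),np.round(pt('side',u,v,d)))
o=get_obs();print(o['time'],o['position'],o['finger_gap'])
G=C[160:245,290:370].reshape(-1,3); q=(G-o['position'])
for ax,n in((A,'A'),(H,'H'),(Z,'z')): 
    m=np.linalg.norm(q,axis=1)<130; print(n,m.sum(),np.percentile(q[m]@ax,[1,10,50,90,99]).round())
E
```

```text
(270, 150) (308.0, 180.0) [ 453. -121.  323.]
(265, 195) (306.0, 198.0) [ 447. -124.  290.]
(290, 190) (316.0, 196.0) [ 468. -121.  288.]
(370, 190) (348.0, 196.0) [558. -88. 251.]
(335, 100) (334.0, 160.0) [ 499. -131.  355.]
(335, 40) (334.0, 136.0) [ 500. -128.  397.]
(395, 100) (358.0, 160.0) [576. -89. 324.]
(290, 230) (316.0, 212.0) [ 468. -123.  256.]
(360, 380) (344.0, 272.0) [ 523. -138.  110.]
(300, 440) (320.0, 296.0) [ 474. -127.   60.]
(250, 460) (300.0, 304.0) [449. -83.  16.]
2.325 [519.3623565  -98.38194077 187.57305218] 85.41999659493719
A 1449 [-77. -59.  -9.  43.  65.]
H 1449 [-27. -15.  -6.  25.  64.]
z 1449 [-46. -27.  80. 116. 125.]
```

The depth reading shows the gripper where it should be: the near finger is the column ending at about crop (292,285). Next is a bar-angle estimator, which unwraps the near face into polar form.

```bash
cat >> h.py <<'E'
TH=np.arange(0,360,2)
def polar(tag,dO=(0,0)):
    p=cv2.imread(f'pics/{tag}.png',0).astype(np.float32); rs=np.arange(15,92,1.5)
    P=np.array([[rim(t,r,-10)+dO[0]*H+dO[1]*Z for t in TH] for r in rs]); uv=proj('side',P.reshape(-1,3)).astype(np.float32).reshape(len(rs),len(TH),2)
    return rs,cv2.remap(p,uv[...,0],uv[...,1],cv2.INTER_CUBIC)
def bar(tag,dO=(0,0)):
    rs,I=polar(tag,dO); a=I[(rs>22)&(rs<40)].mean(0); b=I[(rs>45)&(rs<60)].mean(0); s=b-a
    k=[i for i in np.argsort(-s)[:3]]; i=k[0]; w=np.arange(i-9,i+10)%len(TH); ww=np.clip(s[w]-.4*s[i],0,None)
    print(tag,'bar',TH[i]+2*(ww*(np.arange(-9,10))).sum()/ww.sum(),'score',s[i].round(),'others',[(int(TH[j]),int(s[j])) for j in np.argsort(-s)[:8]])
E
python3 - <<'E'
from h import *
# face fit from first frame: plane & outline centre via depth
d=np.load('pics/s0.npy'); C=cloud('side',d)[200:330,290:385].reshape(-1,3); q=C-O
a=q@A; r=np.hypot(q@H,q[:,2]); m=(abs(a+10)<5)&(r<80)&(r>20); 
print('face plane a',np.median(a[m]),m.sum()); Q=np.c_[q[m]@H,q[m][:,2]]
Q=Q[Q[:,1]>-20]; print('H ext',np.percentile(Q[:,0],[.5,99.5]),'z max',np.percentile(Q[:,1],99.5))
print(cv2.minEnclosingCircle(Q.astype(np.float32)))
for t in('s0','s1'):
    for dO in((0,0),(0,4),(3,3)): bar(t,dO)
E
```

```text
face plane a -9.258687526425216 1940
H ext [-71.69819025  74.00339053] z max 70.28915400635397
((2.8110549449920654, 3.2096927165985107), 76.55271911621094)
s0 bar 81.23208089839778 score 54.0 others [(82, 53), (84, 53), (80, 53), (78, 52), (86, 51), (76, 49), (88, 49), (74, 46)]
s0 bar 88.79409754573236 score 54.0 others [(90, 53), (88, 53), (92, 52), (86, 52), (94, 50), (84, 49), (82, 47), (96, 47)]
s0 bar 86.86966143496151 score 49.0 others [(90, 49), (86, 49), (88, 49), (84, 48), (92, 46), (82, 46), (80, 45), (94, 44)]
s1 bar 60.543001067320986 score 53.0 others [(62, 53), (60, 53), (64, 53), (66, 52), (58, 52), (56, 49), (68, 49), (54, 47)]
s1 bar 67.55498903535585 score 51.0 others [(68, 51), (66, 50), (70, 50), (64, 50), (72, 48), (74, 48), (62, 47), (76, 46)]
s1 bar 63.308129192983465 score 46.0 others [(64, 45), (66, 45), (62, 45), (68, 45), (60, 43), (70, 42), (58, 42), (72, 41)]
```

step_arm(increments=[{"tx": 0, "ty": 0, "tz": -0.04, "rx": 0, "ry": 0, "rz": 0, "grip": 0}, {"tx": -0.001, "ty": 0, "tz": -0.041, "rx": 0, "ry": 0, "rz": 0, "grip": 0}, {"tx": -0.001, "ty": 0, "tz": -0.041, "rx": 0, "ry": 0, "rz": 0, "grip": 0.6}, {"tx": -0.001, "ty": 0, "tz": -0.041, "rx": 0, "ry": 0, "rz": 0, "grip": 1}, {"tx": -0.001, "ty": 0, "tz": -0.041, "rx": 0, "ry": 0, "rz": 0, "grip": 1}, {"tx": -0.001, "ty": 0, "tz": -0.041, "rx": 0, "ry": 0, "rz": 0, "grip": 1}], grip_force=30)

```text
time: 3.08
position: [518.7, -98.4, 147.1]
tcp_rot: [0.407, 0.578, -0.407, 0.578]
ft_force: [-0.9, -0.0, 0.5]
finger_gap: 12.6
```

```bash
python3 - <<'E'
from h import *
o=get_obs();print(o['time'],o['position'],o['finger_gap'],o['ft_force'])
pic('s2'); bar('s2',(1,2)); 
o=get_obs();print(o['finger_gap'],o['ft_force'])
p=cv2.imread('pics/s2.png')[170:320,260:420]
cv2.imwrite('pics/c4.png',cv2.resize(p,(640,600),interpolation=2))
E
```

```text
3.075 [518.68219017 -98.39968289 147.10648777] 12.623574451766327 [-0.91462956 -0.03443413  0.53807161]
s2 bar 62.132205502878506 score 50.0 others [(60, 50), (62, 49), (70, 49), (68, 49), (64, 48), (58, 48), (66, 48), (56, 46)]
4.726368928593395 [-1.04312467  0.65358527 -0.33291343]
```

View pics/c4.png

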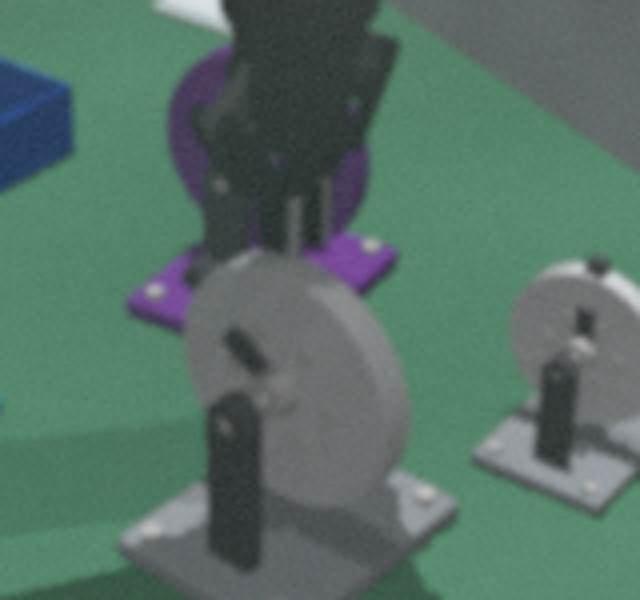

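The fingers shut to 5 mm without meeting the wheel, although the reported pose should straddle it. I'll check the finger positions by depth.

```bash
python3 - <<'E'
from h import *
d=np.load('pics/s2.npy');
for cx,cy in [(290,150),(290,180),(290,200),(290,215),(290,235),(290,244),(320,200),(320,235),(270,230),(225,230),(210,265),(270,258),(300,270),(300,60)]:
    u,v=260+cx/4,170+cy/4; P=pt('side',u,v,d,0); q=P-O; print((cx,cy),np.round(P),'A,H,z',np.round([q@A,q@H,q[2]]))
print(proj('side',[O+Z*z for z in(42,61,70,100)])) 
E
```

```text
(290, 150) [ 505. -118.  253.] A,H,z [-19. -14. 148.]
(290, 180) [ 506. -117.  237.] A,H,z [-18. -14. 132.]
(290, 200) [ 510. -110.  221.] A,H,z [-12.  -8. 116.]
(290, 215) [ 509. -112.  214.] A,H,z [-13. -10. 109.]
(290, 235) [ 509. -113.  203.] A,H,z [-14. -11.  98.]
(290, 244) [ 511. -110.  196.] A,H,z [-11.  -9.  91.]
(320, 200) [ 529. -108.  215.] A,H,z [  6. -12. 110.]
(320, 235) [ 529. -107.  194.] A,H,z [  7. -12.  89.]
(270, 230) [ 500. -109.  206.] A,H,z [-21.  -4. 101.]
(225, 230) [587. 101.  72.] A,H,z [132. 164. -33.]
(210, 265) [502. -42. 149.] A,H,z [ 3. 58. 44.]
(270, 258) [515. -83. 172.] A,H,z [ 2. 16. 67.]
(300, 270) [ 520. -104.  175.] A,H,z [-0. -6. 70.]
(300, 60) [ 512. -114.  296.] A,H,z [-11. -13. 191.]
[[332.48103295 247.96957973]
 [332.62990965 240.07256977]
 [332.70159207 236.27421178]
 [332.94613258 223.33561409]]
```

```bash
python3 - <<'E'
from h import *
d=np.load('pics/s0.npy');C=cloud('side',d)
print(proj('side',[[238,604,192],[238,604,205],[238,604,240]]))
q=C[60:200,80:140].reshape(-1,3); m=np.linalg.norm(q[:,:2]-[238,604],axis=1)<90; m&=q[:,2]>120
print(m.sum(),np.percentile(q[m],[0,1,5,50],axis=0).round())
d=np.load('pics/s2.npy');C=cloud('side',d)[150:260,300:380].reshape(-1,3)-O
m=(abs(C@A)<60)&(abs(C@H)<40)&(C[:,2]>74); h,e=np.histogram(C[m][:,2]+105,bins=range(175,270,5));print(list(zip(e[:-1],h)))
# fresh
snap('side','s3'); o=get_obs(); print(o['position'],o['finger_gap'])
d=np.load('pics/s3.npy');C=cloud('side',d)[150:260,300:380].reshape(-1,3)-O
m=(abs(C@A)<60)&(abs(C@H)<40)&(C[:,2]>74); h,e=np.histogram(C[m][:,2]+105,bins=range(175,270,5));print(list(zip(e[:-1],h)))
E
```

```text
[[120.74127531 139.74677474]
 [119.68173952 135.24178916]
 [116.76412735 122.86484703]]
1583 [[200. 526. 244.]
 [201. 533. 248.]
 [204. 537. 258.]
 [231. 570. 342.]]
[(np.int64(175), np.int64(0)), (np.int64(180), np.int64(1)), (np.int64(185), np.int64(16)), (np.int64(190), np.int64(26)), (np.int64(195), np.int64(41)), (np.int64(200), np.int64(38)), (np.int64(205), np.int64(36)), (np.int64(210), np.int64(47)), (np.int64(215), np.int64(32)), (np.int64(220), np.int64(39)), (np.int64(225), np.int64(24)), (np.int64(230), np.int64(57)), (np.int64(235), np.int64(89)), (np.int64(240), np.int64(69)), (np.int64(245), np.int64(58)), (np.int64(250), np.int64(86)), (np.int64(255), np.int64(110)), (np.int64(260), np.int64(95))]
[518.45323815 -98.40677673 146.76773285] 0.13514478651684225
[(np.int64(175), np.int64(0)), (np.int64(180), np.int64(0)), (np.int64(185), np.int64(16)), (np.int64(190), np.int64(18)), (np.int64(195), np.int64(36)), (np.int64(200), np.int64(35)), (np.int64(205), np.int64(33)), (np.int64(210), np.int64(32)), (np.int64(215), np.int64(39)), (np.int64(220), np.int64(24)), (np.int64(225), np.int64(20)), (np.int64(230), np.int64(55)), (np.int64(235), np.int64(75)), (np.int64(240), np.int64(69)), (np.int64(245), np.int64(56)), (np.int64(250), np.int64(95)), (np.int64(255), np.int64(97)), (np.int64(260), np.int64(85))]
```

The depth images agree with each other: at the start and now, the fingertips sit about 40 mm further back along the tool than the reported TCP. I'll trust the cameras and add 40 mm. Opening here, then going down.

step_arm(increments=[{"tx": 0, "ty": 0, "tz": 0, "rx": 0, "ry": 0, "rz": 0, "grip": 0}, {"tx": 0, "ty": 0, "tz": 0, "rx": 0, "ry": 0, "rz": 0, "grip": 0}, {"tx": 0, "ty": 0, "tz": 0, "rx": 0, "ry": 0, "rz": 0, "grip": 0}, {"tx": 0, "ty": 0, "tz": 0, "rx": 0, "ry": 0, "rz": 0, "grip": 0}, {"tx": 0, "ty": 0, "tz": 0, "rx": 0, "ry": 0, "rz": 0, "grip": 0}, {"tx": 0, "ty": 0, "tz": -0.02, "rx": 0, "ry": 0, "rz": 0, "grip": 0}, {"tx": 0, "ty": 0, "tz": -0.037, "rx": 0, "ry": 0, "rz": 0, "grip": 0}])

```text
time: 4.05
position: [518.5, -98.3, 109.2]
tcp_rot: [0.407, 0.578, -0.407, 0.578]
ft_force: [0.1, 0.1, -0.5]
finger_gap: 85.4
```

```bash
sed -i 's/(rim(th,r)-o/(rim(th,r-40)-o/' h.py; python3 - <<'E'
from h import *
goal(0,44); o=get_obs(); print(o['time'],o['finger_gap'],o['ft_force'])
snap('side','s4'); bar('s4',(1,2))
d=np.load('pics/s4.npy');C=cloud('side',d)[150:290,300:380].reshape(-1,3)-O
for s in(-1,1):
    m=(s*(C@A)>25)&(abs(C@A)<75)&(abs(C@H)<40)&(C[:,2]>20); print(s,m.sum(),np.percentile(C[m],[0,2,5],axis=0)[:,2].round()+105,np.percentile(C[m]@A,[2,50,98]).round(),np.percentile(C[m]@H,[2,50,98]).round())
E
```

```text
th 0 r 44 t [ 0.      0.0003 -0.0002] rot [ 0.03 -0.05  0.01]
4.05 85.40435668770644 [ 0.10746157  0.07737629 -0.46508764]
s4 bar 70.08395593405288 score 48.0 others [(70, 48), (68, 48), (72, 46), (66, 45), (74, 41), (64, 39), (76, 35), (62, 31)]
-1 2071 [162. 174. 186.] [-73. -37. -26.] [-29. -10.  17.]
1 537 [161. 165. 169.] [27. 48. 71.] [-19. -10.   9.]
```

The open tips are at z≈162, so about 149 when shut, as wanted. Closing.

step_arm(increments=[{"tx": 0, "ty": 0, "tz": 0, "rx": 0, "ry": 0, "rz": 0, "grip": 1}, {"tx": 0, "ty": 0, "tz": 0, "rx": 0, "ry": 0, "rz": 0, "grip": 1}, {"tx": 0, "ty": 0, "tz": 0, "rx": 0, "ry": 0, "rz": 0, "grip": 1}, {"tx": 0, "ty": 0, "tz": 0, "rx": 0, "ry": 0, "rz": 0, "grip": 1}, {"tx": 0, "ty": 0, "tz": 0, "rx": 0, "ry": 0, "rz": 0, "grip": 1}], grip_force=30)

```text
time: 4.72
position: [518.9, -97.6, 107.8]
tcp_rot: [0.407, 0.578, -0.407, 0.578]
ft_force: [5.2, 1.5, -0.2]
finger_gap: 19.5
```

```bash
python3 - <<'E'
from h import *
o=get_obs(); print(o['time'],o['position'],o['finger_gap'],o['ft_force'],o['moment'])
snap('side','s5'); bar('s5',(1,2))
for th in(-50,50): goal(th,44)
E
```

```text
4.725 [518.91432608 -97.62955147 107.78174867] 19.453360736957165 [ 5.24970383  1.49476061 -0.17484796] [ 0.30139384 -0.96004883 -0.01070924]
s5 bar 63.616495024623774 score 50.0 others [(68, 50), (66, 50), (64, 49), (62, 48), (70, 48), (60, 48), (58, 47), (56, 47)]
th -50 r 44 t [ 0.0006 -0.0032 -0.0002] rot [ 4.708e+01  1.683e+01 -4.000e-02]
th 50 r 44 t [-0.0015  0.0026 -0.0002] rot [-4.706e+01 -1.690e+01 -1.000e-02]
```

Gripped: gap 19.5 mm, wheel at rest. The wheel rolled from about 83° to 64° (th decreasing) before I touched it, so this is stop 1. For stop 2 I need to turn it well past the bottom in the same direction, so I'll re-grip at +50° for a long sweep.

step_arm(increments=[{"tx": 0, "ty": 0, "tz": 0, "rx": 0, "ry": 0, "rz": 0, "grip": 0}, {"tx": 0, "ty": 0, "tz": 0, "rx": 0, "ry": 0, "rz": 0, "grip": 0}, {"tx": 0, "ty": 0, "tz": 0, "rx": 0, "ry": 0, "rz": 0, "grip": 0}, {"tx": 0, "ty": 0.001, "tz": 0, "rx": -9, "ry": -3.2, "rz": 0, "grip": 0}, {"tx": -0.001, "ty": 0.001, "tz": 0, "rx": -18, "ry": -6.4, "rz": 0, "grip": 0}, {"tx": -0.001, "ty": 0.002, "tz": 0, "rx": -27, "ry": -9.6, "rz": 0, "grip": 0}, {"tx": -0.001, "ty": 0.002, "tz": 0, "rx": -36, "ry": -13, "rz": 0, "grip": 0}, {"tx": -0.0015, "ty": 0.0025, "tz": 0, "rx": -47, "ry": -16.9, "rz": 0, "grip": 0}, {"tx": -0.0015, "ty": 0.0025, "tz": 0, "rx": -47, "ry": -16.9, "rz": 0, "grip": 0}])

```text
time: 5.9
position: [517.7, -91.6, 106.8]
tcp_rot: [0.194, 0.28, -0.538, 0.771]
ft_force: [-0.1, 0.8, -0.2]
finger_gap: 85.3
```

```bash
python3 - <<'E'
from h import *
o=get_obs(); print(o['time'],o['position'],o['finger_gap'],o['ft_force'],np.round(o['joints'],2))
goal(50,44)
snap('side','s6'); bar('s6',(1,2))
d=np.load('pics/s6.npy');C=cloud('side',d)[150:290,290:380].reshape(-1,3)-O
t=np.deg2rad(50); Rr=C@H*np.sin(t)+C[:,2]*np.cos(t); Tt=C@H*np.cos(t)-C[:,2]*np.sin(t)
for s in(-1,1):
    m=(s*(C@A)>28)&(abs(C@A)<75)&(abs(Tt)<40)&(Rr>25)&(Rr<120)&(C[:,2]>20); print(s,m.sum(),'r',np.percentile(Rr[m],[0,2,5,20]).round(),'tang',np.percentile(Tt[m],[5,50,95]).round())
E
```

```text
5.9 [517.67230985 -91.57557944 106.75298336] 85.33874837835536 [-0.10951941  0.77019582 -0.18996298] [-0.98  0.6   0.58  2.19  0.86  0.76 -0.85]
th 50 r 44 t [-0.0002 -0.0035  0.0008] rot [ 0.18 -0.04 -0.47]
s6 bar 65.35910295187324 score 52.0 others [(68, 51), (66, 51), (64, 50), (70, 50), (62, 48), (72, 48), (60, 45), (74, 44)]
-1 225 r [57. 58. 59. 67.] tang [-13.  -7.   6.]
1 365 r [58. 62. 66. 78.] tang [-12.  -5.  12.]
```

The tip radius checks out (57 mm open), so the offset is along the tool axis. Closing and starting the sweep.

step_arm(increments=[{"tx": 0, "ty": -0.0035, "tz": 0.001, "rx": 0, "ry": 0, "rz": 0, "grip": 1}, {"tx": 0, "ty": -0.0035, "tz": 0.001, "rx": 0, "ry": 0, "rz": 0, "grip": 1}, {"tx": 0, "ty": -0.0035, "tz": 0.001, "rx": 0, "ry": 0, "rz": 0, "grip": 1}, {"tx": 0, "ty": -0.0035, "tz": 0.001, "rx": 0, "ry": 0, "rz": 0, "grip": 1}, {"tx": 0, "ty": -0.0035, "tz": 0.001, "rx": 0, "ry": 0, "rz": 0, "grip": 1}, {"tx": 0, "ty": -0.004, "tz": 0.0015, "rx": 8.5, "ry": 3, "rz": 0, "grip": 1}, {"tx": 0, "ty": -0.0045, "tz": 0.002, "rx": 16.9, "ry": 6.1, "rz": 0, "grip": 1}, {"tx": 0.0005, "ty": -0.005, "tz": 0.002, "rx": 25.4, "ry": 9.1, "rz": 0, "grip": 1}, {"tx": 0.001, "ty": -0.006, "tz": 0.0025, "rx": 33.9, "ry": 12.1, "rz": 0, "grip": 1}, {"tx": 0.001, "ty": -0.0065, "tz": 0.0025, "rx": 42.4, "ry": 15.2, "rz": 0, "grip": 1}])

```text
time: 7.2
position: [518.6, -95.2, 109.8]
tcp_rot: [0.383, 0.548, -0.424, 0.611]
ft_force: [-2.9, -0.5, -7.7]
finger_gap: 19.5
```

```bash
python3 - <<'E'
from h import *
o=get_obs(); print(o['time'],o['position'],o['finger_gap'],o['ft_force'],np.round(o['joints'],2))
for t in(0,-30,-60):goal(t,44)
snap('side','s7'); bar('s7',(1,2))
E
```

```text
7.2 [518.55550661 -95.17678028 109.7877608 ] 19.49586993627888 [-2.85637349 -0.52003433 -7.68460293] [-0.16  0.33  0.25  2.01  0.02  0.77  0.42]
th 0 r 44 t [-0.0001 -0.0028 -0.0008] rot [ 5.67  2.31 -0.56]
th -30 r 44 t [ 0.0006 -0.0047 -0.0013] rot [33.87 12.55 -0.48]
th -60 r 44 t [ 0.0011 -0.0061 -0.0028] rot [62.07 22.79 -0.37]
s7 bar 33.471714090135855 score 23.0 others [(32, 22), (34, 22), (122, 21), (36, 20), (30, 19), (2, 19), (120, 19), (124, 18)]
```

step_arm(increments=[{"tx": 0, "ty": -0.003, "tz": -0.001, "rx": 8.9, "ry": 3.3, "rz": 0, "grip": 1}, {"tx": 0, "ty": -0.0035, "tz": -0.001, "rx": 17.8, "ry": 6.6, "rz": 0, "grip": 1}, {"tx": 0.0005, "ty": -0.004, "tz": -0.001, "rx": 26.7, "ry": 9.9, "rz": 0, "grip": 1}, {"tx": 0.0005, "ty": -0.005, "tz": -0.0015, "rx": 35.6, "ry": 13.2, "rz": 0, "grip": 1}, {"tx": 0.001, "ty": -0.0055, "tz": -0.002, "rx": 44.5, "ry": 16.4, "rz": 0, "grip": 1}, {"tx": 0.001, "ty": -0.006, "tz": -0.0025, "rx": 53.3, "ry": 19.6, "rz": 0, "grip": 1}, {"tx": 0.001, "ty": -0.006, "tz": -0.003, "rx": 62, "ry": 22.8, "rz": 0, "grip": 1}, {"tx": 0.001, "ty": -0.006, "tz": -0.003, "rx": 62, "ry": 22.8, "rz": 0, "grip": 1}])

```text
time: 8.25
position: [521.7, -104.6, 101.8]
tcp_rot: [0.56, 0.79, -0.147, 0.203]
ft_force: [0.7, 17.1, -10.9]
finger_gap: 19.1
```

```bash
python3 - <<'E'
from h import *
o=get_obs(); print(o['time'],o['position'],o['finger_gap'],o['ft_force'],np.round(o['joints'],2))
goal(-60,44)
pic('s8'); bar('s8',(1,2))
E
```

```text
8.25 [ 521.68612926 -104.58188215  101.84134577] 19.13005418916656 [  0.65586839  17.07153479 -10.85415474] [ 0.54  1.01  0.04  1.32 -0.6   1.75  1.1 ]
th -60 r 44 t [-0.002   0.0033  0.0052] rot [-0.81 -0.63  0.42]
s8 bar 303.27653519376105 score 61.0 others [(300, 61), (302, 60), (304, 56), (306, 51), (298, 47), (308, 42), (310, 35), (312, 29)]
```

View pics/s8_c.png

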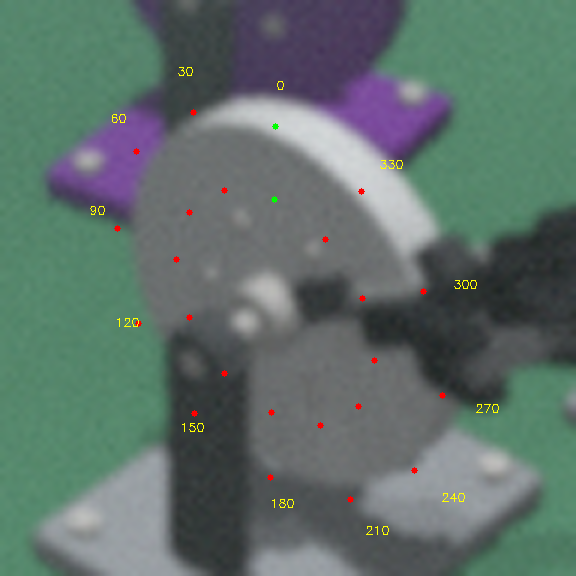

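The bar is at about (320,297), so the lug is near 305–310°, as the sweep implies. Releasing and letting it roll.

step_arm(increments=[{"tx": -0.002, "ty": 0.003, "tz": 0.003, "rx": 0, "ry": 0, "rz": 0, "grip": 0}, {"tx": -0.002, "ty": 0.003, "tz": 0.003, "rx": 0, "ry": 0, "rz": 0, "grip": 0}, {"tx": -0.002, "ty": 0.003, "tz": 0.003, "rx": 0, "ry": 0, "rz": 0, "grip": 0}, {"tx": -0.002, "ty": 0.003, "tz": 0.003, "rx": 0, "ry": 0, "rz": 0, "grip": 0}, {"tx": -0.002, "ty": 0.003, "tz": 0.003, "rx": 0, "ry": 0, "rz": 0, "grip": 0}, {"tx": -0.002, "ty": 0.003, "tz": 0.003, "rx": 0, "ry": 0, "rz": 0, "grip": 0}, {"tx": -0.002, "ty": 0.003, "tz": 0.003, "rx": 0, "ry": 0, "rz": 0, "grip": 0}, {"tx": -0.002, "ty": 0.003, "tz": 0.003, "rx": 0, "ry": 0, "rz": 0, "grip": 0}, {"tx": -0.002, "ty": 0.003, "tz": 0.003, "rx": 0, "ry": 0, "rz": 0, "grip": 0}, {"tx": -0.002, "ty": 0.003, "tz": 0.003, "rx": 0, "ry": 0, "rz": 0, "grip": 0}])

```text
time: 9.55
position: [519.5, -101.3, 105.8]
tcp_rot: [0.558, 0.79, -0.148, 0.205]
ft_force: [0.8, 0.6, 1.2]
finger_gap: 85.4
```

```bash
python3 - <<'E'
from h import *
for i in range(20):
    snap('side',f'r{i}')
    if i%4==0: bar(f'r{i}',(1,2)); print(get_obs()['time'],get_obs()['finger_gap'])
bar('r19',(1,2)); snap('top','t9')
E
```

```text
r0 bar 4.115671205171084 score 49.0 others [(0, 49), (8, 48), (12, 48), (2, 48), (10, 48), (6, 47), (4, 47), (14, 46)]
9.6 85.44705688816106
r4 bar 4.232245204973491 score 49.0 others [(0, 49), (2, 48), (4, 48), (358, 48), (6, 47), (10, 47), (8, 47), (356, 46)]
9.8 85.42890977921934
r8 bar 5.434808252764978 score 49.0 others [(10, 48), (12, 48), (2, 47), (8, 47), (4, 47), (358, 47), (0, 47), (6, 46)]
10.0 85.87210136565193
r12 bar 4.6244672814915795 score 50.0 others [(2, 49), (0, 49), (8, 49), (10, 49), (4, 48), (6, 48), (12, 48), (358, 47)]
10.2 85.38752317748312
r16 bar 4.727975614877398 score 50.0 others [(4, 50), (2, 49), (6, 48), (8, 48), (10, 48), (0, 47), (12, 46), (358, 46)]
10.4 85.35029439725716
r19 bar 4.452639523848803 score 50.0 others [(0, 49), (2, 48), (6, 48), (8, 48), (10, 47), (4, 47), (12, 47), (358, 46)]
```

Stop 2 has the lug at about 4.5°, at rest. With stop 1 near 65°, the midpoint is about 35° and δ about 30°, which is in the allowed range. I'll refine the face centre and both readings once.

```bash
python3 - <<'E'
from h import *
from scipy.optimize import minimize
def edge(tag,dO,da=0):
    p=cv2.imread(f'pics/{tag}.png').astype(np.float32); rs=np.array([66.,67,68,72,73,74]); th=np.r_[0:110:3,200:360:3]
    P=np.array([[rim(t,r,-10+da)+dO[0]*H+dO[1]*Z for t in th] for r in rs]); uv=proj('side',P.reshape(-1,3)).astype(np.float32).reshape(6,len(th),2)
    I=cv2.remap(p,uv[...,0],uv[...,1],1); g=np.linalg.norm(I[3:].mean(0)-I[:3].mean(0),axis=-1); return -np.mean(np.minimum(g,60))
best={}
for t in('s0','s1','r19'):
    G=[(edge(t,(a,b)),a,b) for a in np.arange(-8,8.1,.5) for b in np.arange(-8,8.1,.5)]; print(t,min(G)); best[t]=min(G)[1:]
out=[]
for t in('s1','s4','s5','s6','r4','r12','r19'):
    for c in((1,2),best['s0'],best['r19']): bar(t,c)
# rectified views
c=best['s0']; g=np.mgrid[-80:81,-80:81]; 
for t in('s1','r19'):
    P=O-10*A+(c[0]-g[1].ravel())[:,None]*H+(c[1]-g[0].ravel())[:,None]*Z
    uv=proj('side',P).astype(np.float32).reshape(161,161,2); im=cv2.remap(cv2.imread(f'pics/{t}.png'),uv[...,0],uv[...,1],2)
    im=cv2.resize(im,(400,400)); cv2.circle(im,(200,200),174,(0,0,255),1); cv2.circle(im,(200,200),2,(0,255,255),-1); out.append(im)
cv2.imwrite('pics/c5.png',np.hstack(out))
E
```

```text
s0 (np.float32(-41.52646), np.float64(-2.5), np.float64(1.5))
s1 (np.float32(-24.878767), np.float64(-1.0), np.float64(1.5))Traceback (most recent call last):
  File "<stdin>", line 9, in <module>
  File "<stdin>", line 5, in edge
  File "h.py", line 11, in proj
    c=camera_info(name); K=np.array([[c['fx'],0,c['cx']],[0,c['fy'],c['cy']],[0,0,1]])
ValueError: time passes only in moves, steps and waits
```

```bash
python3 - <<'E'
import cell,pickle
cell.snapshot('side')
pickle.dump({n:cell.camera_info(n) for n in('side','top')},open('cam.pkl','wb'))
E
cat > /tmp/x.py <<'E'
s=open('h.py').read().replace("import get_obs, snapshot, camera_info, hand_in","import get_obs, snapshot, hand_in\nimport pickle\nCAM=pickle.load(open('cam.pkl','rb'))\ndef camera_info(n): return CAM[n]")
open('h.py','w').write(s)
E
python3 /tmp/x.py; python3 - <<'E'
from h import *
out=[]
for t in('s0','s1','s4','s5','s6','r4','r12','r19'):
    for c in((1,2),(-1.5,1.5)): bar(t,c)
c=(-1.5,1.5); g=np.mgrid[-80:81,-80:81]
for t in('s1','r19'):
    P=O-10*A+(c[0]-g[1].ravel())[:,None]*H+(c[1]-g[0].ravel())[:,None]*Z
    uv=proj('side',P).astype(np.float32).reshape(161,161,2); im=cv2.remap(cv2.imread(f'pics/{t}.png'),uv[...,0],uv[...,1],2)
    im=cv2.resize(im,(400,400)); cv2.circle(im,(200,200),174,(0,0,255),1); cv2.circle(im,(200,200),2,(0,255,255),-1); out.append(im)
cv2.imwrite('pics/c5.png',np.hstack(out))
E
```

```text
s0 bar 84.80158370771669 score 53.0 others [(86, 52), (84, 52), (88, 52), (82, 50), (90, 50), (80, 49), (92, 47), (78, 46)]
s0 bar 84.22019447160429 score 54.0 others [(84, 53), (86, 53), (82, 52), (88, 52), (80, 51), (90, 50), (78, 48), (92, 46)]
s1 bar 63.21948813468719 score 51.0 others [(64, 50), (62, 50), (66, 50), (68, 49), (60, 49), (70, 47), (58, 47), (72, 45)]
s1 bar 64.16331170461946 score 54.0 others [(64, 53), (66, 53), (62, 53), (68, 53), (60, 51), (70, 51), (72, 49), (58, 48)]
s4 bar 70.08395593405288 score 48.0 others [(70, 48), (68, 48), (72, 46), (66, 45), (74, 41), (64, 39), (76, 35), (62, 31)]
s4 bar 70.88090909647335 score 51.0 others [(70, 51), (72, 50), (68, 50), (66, 46), (74, 45), (76, 39), (64, 39), (78, 34)]
s5 bar 63.616495024623774 score 50.0 others [(68, 50), (66, 50), (64, 49), (62, 48), (70, 48), (60, 48), (58, 47), (56, 47)]
s5 bar 64.3234781429501 score 52.0 others [(68, 52), (66, 52), (64, 51), (70, 51), (62, 51), (60, 50), (58, 50), (56, 49)]
s6 bar 65.35910295187324 score 52.0 others [(68, 51), (66, 51), (64, 50), (70, 50), (62, 48), (72, 48), (60,
[... 166 characters left out ...]
ore 49.0 others [(0, 49), (2, 48), (4, 48), (358, 48), (6, 47), (10, 47), (8, 47), (356, 46)]
r4 bar 9.223021973540781 score 51.0 others [(6, 50), (8, 50), (4, 49), (10, 49), (14, 48), (12, 48), (16, 48), (2, 48)]
r12 bar 4.6244672814915795 score 50.0 others [(2, 49), (0, 49), (8, 49), (10, 49), (4, 48), (6, 48), (12, 48), (358, 47)]
r12 bar 9.356588659938133 score 51.0 others [(6, 51), (14, 50), (16, 50), (4, 50), (12, 50), (8, 49), (10, 49), (18, 48)]
r19 bar 4.452639523848803 score 50.0 others [(0, 49), (2, 48), (6, 48), (8, 48), (10, 47), (4, 47), (12, 47), (358, 46)]
r19 bar 10.121392311978992 score 50.0 others [(14, 49), (4, 49), (16, 49), (12, 49), (6, 49), (8, 49), (10, 49), (2, 48)]
```

View pics/c5.png

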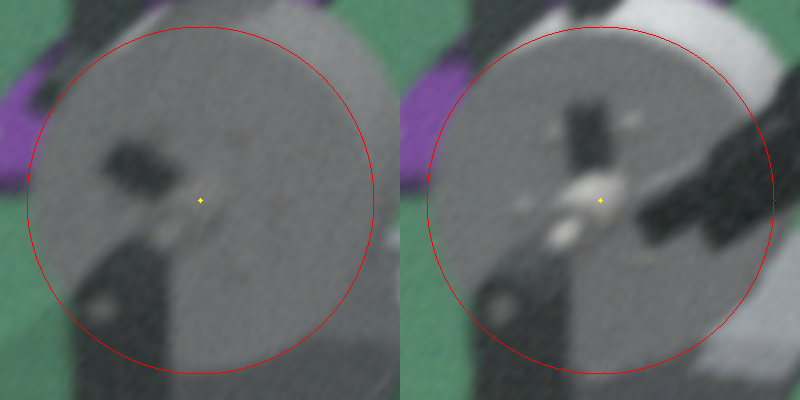

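The rectified faces, with the rim fitted by the circle, show the bar at about (115,160), which is ≈65°, for stop 1, and at about (588,135), which is ≈5–10°, for stop 2. Midpoint ≈36°. To double-check stop 1 I'll grip here, sweep past 100°, let it roll back, and then finish from there.

step_arm(increments=[{"tx": 0, "ty": 0, "tz": 0, "rx": 0, "ry": 0, "rz": 0, "grip": 1}, {"tx": 0, "ty": 0, "tz": 0, "rx": 0, "ry": 0, "rz": 0, "grip": 1}, {"tx": 0, "ty": 0, "tz": 0, "rx": 0, "ry": 0, "rz": 0, "grip": 1}, {"tx": 0, "ty": 0, "tz": 0, "rx": 0, "ry": 0, "rz": 0, "grip": 1}, {"tx": 0, "ty": 0, "tz": 0, "rx": 0, "ry": 0, "rz": 0, "grip": 1}, {"tx": 0, "ty": 0.0005, "tz": 0.0005, "rx": -8.5, "ry": -3, "rz": 0, "grip": 1}, {"tx": 0, "ty": 0.001, "tz": 0.001, "rx": -16.9, "ry": -6.1, "rz": 0, "grip": 1}, {"tx": -0.0005, "ty": 0.0015, "tz": 0.0015, "rx": -25.4, "ry": -9.1, "rz": 0, "grip": 1}, {"tx": -0.0005, "ty": 0.002, "tz": 0.002, "rx": -33.9, "ry": -12.1, "rz": 0, "grip": 1}, {"tx": -0.001, "ty": 0.0025, "tz": 0.002, "rx": -42.4, "ry": -15.2, "rz": 0, "grip": 1}])

```text
time: 11.9
position: [519.7, -99.0, 106.5]
tcp_rot: [0.46, 0.648, -0.35, 0.496]
ft_force: [6.8, 2.5, -26.1]
finger_gap: 19.7
```

```bash
python3 - <<'E'
from h import *
o=get_obs(); print(o['time'],o['position'],o['finger_gap'],o['ft_force'])
for t in(-15,0,20,45):goal(t,44)
E
```

```text
11.9 [519.69853436 -99.03585928 106.54288154] 19.68979849835378 [  6.77275304   2.52588009 -26.11704638]
th -15 r 44 t [-0.0008  0.0001  0.0023] rot [-0.3   0.01  0.35]
th 0 r 44 t [-0.0012  0.001   0.0025] rot [-14.44  -5.     0.33]
th 20 r 44 t [-0.0017  0.0023  0.0022] rot [-33.29 -11.69   0.3 ]
th 45 r 44 t [-0.0022  0.0037  0.0013] rot [-56.85 -20.05   0.25]
```

step_arm(increments=[{"tx": -0.001, "ty": 0, "tz": 0.001, "rx": -9, "ry": -3.2, "rz": 0.3, "grip": 1}, {"tx": -0.001, "ty": 0.001, "tz": 0.001, "rx": -18, "ry": -6.4, "rz": 0.3, "grip": 1}, {"tx": -0.0015, "ty": 0.0015, "tz": 0.001, "rx": -27, "ry": -9.6, "rz": 0.3, "grip": 1}, {"tx": -0.0015, "ty": 0.002, "tz": 0.001, "rx": -36, "ry": -12.8, "rz": 0.3, "grip": 1}, {"tx": -0.002, "ty": 0.0025, "tz": 0.001, "rx": -45, "ry": -16, "rz": 0.3, "grip": 1}, {"tx": -0.002, "ty": 0.003, "tz": 0.001, "rx": -53, "ry": -18.8, "rz": 0.3, "grip": 1}, {"tx": -0.002, "ty": 0.0035, "tz": 0.001, "rx": -57, "ry": -20.2, "rz": 0.3, "grip": 1}, {"tx": -0.002, "ty": 0.0035, "tz": 0.001, "rx": -57, "ry": -20.2, "rz": 0.3, "grip": 1}])

```text
time: 12.9
position: [518.3, -95.4, 107.2]
tcp_rot: [0.217, 0.311, -0.531, 0.758]
ft_force: [6.8, -5.0, -7.4]
finger_gap: 19.3
```

```bash
python3 - <<'E'
from h import *
o=get_obs(); print(o['time'],o['position'],o['finger_gap'],o['ft_force'])
goal(45,44)
snap('side','s10'); bar('s10',(-1.5,1.5))
E
```

```text
12.9 [518.34734599 -95.39586653 107.1783396 ] 19.294039832893287 [ 6.82808973 -5.02862078 -7.36881182]
th 45 r 44 t [-0.0008  0.0001  0.0007] rot [ 0.45  0.09 -0.29]
s10 bar 109.8093095535457 score 41.0 others [(110, 40), (108, 39), (112, 39), (106, 36), (114, 35), (40, 33), (38, 31), (104, 30)]
```

step_arm(increments=[{"tx": 0, "ty": 0, "tz": 0, "rx": 0, "ry": 0, "rz": 0, "grip": 0}, {"tx": 0, "ty": 0, "tz": 0, "rx": 0, "ry": 0, "rz": 0, "grip": 0}, {"tx": 0, "ty": 0, "tz": 0, "rx": 0, "ry": 0, "rz": 0, "grip": 0}, {"tx": 0, "ty": 0, "tz": 0, "rx": 0, "ry": 0, "rz": 0, "grip": 0}, {"tx": 0, "ty": 0, "tz": 0, "rx": 0, "ry": 0, "rz": 0, "grip": 0}, {"tx": 0, "ty": 0, "tz": 0, "rx": 0, "ry": 0, "rz": 0, "grip": 0}, {"tx": 0, "ty": 0, "tz": 0, "rx": 0, "ry": 0, "rz": 0, "grip": 0}, {"tx": 0, "ty": 0, "tz": 0, "rx": 0, "ry": 0, "rz": 0, "grip": 0}, {"tx": 0, "ty": 0, "tz": 0, "rx": 0, "ry": 0, "rz": 0, "grip": 0}, {"tx": 0, "ty": 0, "tz": 0, "rx": 0, "ry": 0, "rz": 0, "grip": 0}])

```text
time: 14.2
position: [518.3, -95.4, 107.2]
tcp_rot: [0.218, 0.311, -0.531, 0.757]
ft_force: [-0.1, 0.1, -0.9]
finger_gap: 85.7
```

```bash
python3 - <<'E'
from h import *
for i in range(20):
    snap('side',f'q{i}')
    if i%5==0: bar(f'q{i}',(-1.5,1.5))
bar('q19',(-1.5,1.5)); o=get_obs(); print(o['time'],o['position']); goal(45,44)
E
```

```text
q0 bar 66.3674748467108 score 54.0 others [(68, 53), (66, 53), (64, 52), (70, 52), (72, 51), (62, 51), (74, 49), (60, 48)]
q5 bar 66.20036895183934 score 55.0 others [(68, 54), (66, 54), (70, 53), (64, 52), (62, 51), (72, 50), (60, 48), (74, 48)]
q10 bar 66.15356788987879 score 55.0 others [(68, 55), (66, 55), (64, 53), (70, 52), (62, 50), (72, 48), (60, 48), (58, 46)]
q15 bar 66.6833644860127 score 54.0 others [(70, 53), (68, 53), (72, 52), (66, 51), (64, 51), (62, 50), (74, 49), (60, 46)]
q19 bar 66.1990486359051 score 54.0 others [(66, 54), (68, 53), (64, 53), (70, 52), (62, 51), (72, 50), (60, 49), (74, 47)]
15.2 [518.32975196 -95.43359135 107.20025462]
th 45 r 44 t [-0.0008  0.0001  0.0006] rot [ 0.31  0.1  -0.21]
```

Stop 1 is confirmed at 66°, from a release at 110°. The two stops are 57–61° apart, so I'll grip here and turn back by about 29.8°.

step_arm(increments=[{"tx": 0, "ty": 0, "tz": 0, "rx": 0, "ry": 0, "rz": 0, "grip": 1}, {"tx": 0, "ty": 0, "tz": 0, "rx": 0, "ry": 0, "rz": 0, "grip": 1}, {"tx": 0, "ty": 0, "tz": 0, "rx": 0, "ry": 0, "rz": 0, "grip": 1}, {"tx": 0, "ty": 0, "tz": 0, "rx": 0, "ry": 0, "rz": 0, "grip": 1}, {"tx": 0, "ty": 0, "tz": 0, "rx": 0, "ry": 0, "rz": 0, "grip": 1}, {"tx": 0, "ty": -0.0005, "tz": 0.0003, "rx": 7, "ry": 2.5, "rz": 0, "grip": 1}, {"tx": 0.0003, "ty": -0.001, "tz": 0.0006, "rx": 14, "ry": 5, "rz": 0, "grip": 1}, {"tx": 0.0005, "ty": -0.0015, "tz": 0.0008, "rx": 21, "ry": 7.5, "rz": 0, "grip": 1}, {"tx": 0.0006, "ty": -0.0017, "tz": 0.001, "rx": 28, "ry": 10, "rz": 0, "grip": 1}, {"tx": 0.0006, "ty": -0.0017, "tz": 0.001, "rx": 28, "ry": 10, "rz": 0, "grip": 1}], grip_force=40)

```text
time: 16.45
position: [520.3, -100.1, 110.0]
tcp_rot: [0.351, 0.492, -0.458, 0.652]
ft_force: [-2.6, -1.2, 13.6]
finger_gap: 19.4
```

```bash
python3 - <<'E'
from h import *
o=get_obs(); print(o['time'],o['position'],o['finger_gap'],o['ft_force'])
goal(15,44); snap('side','s11'); bar('s11',(-1.5,1.5)); bar('s11',(1,2)); snap('side','s12'); o=get_obs(); print(o['dq'].round(4),o['ft_force'])
out=[]
c=(-1.5,1.5); g=np.mgrid[-80:81,-80:81]
for t in('q19','s12'):
    P=O-10*A+(c[0]-g[1].ravel())[:,None]*H+(c[1]-g[0].ravel())[:,None]*Z
    uv=proj('side',P).astype(np.float32).reshape(161,161,2); im=cv2.remap(cv2.imread(f'pics/{t}.png'),uv[...,0],uv[...,1],2)
    im=cv2.resize(im,(400,400)); cv2.circle(im,(200,200),174,(0,0,255),1); cv2.circle(im,(200,200),2,(0,255,255),-1); out.append(im)
cv2.imwrite('pics/c6.png',np.hstack(out))
E
```

```text
16.45 [ 520.30673936 -100.12817884  110.02894674] 19.38803158199361 [-2.55272784 -1.21131771 13.60529297]
th 15 r 44 t [-0.0022  0.0031 -0.0012] rot [0.46 0.55 0.21]
s11 bar 41.28101031858364 score 42.0 others [(40, 42), (42, 42), (38, 38), (44, 37), (36, 31), (46, 30), (48, 23), (34, 20)]
s11 bar 38.62604324840281 score 38.0 others [(38, 37), (40, 37), (36, 35), (42, 32), (34, 28), (44, 24), (32, 19), (46, 17)]
[-0.0359  0.004   0.0186  0.0047  0.021   0.0027 -0.0094] [-1.50141905 -4.08787338 13.21266174]
```

View pics/c6.png

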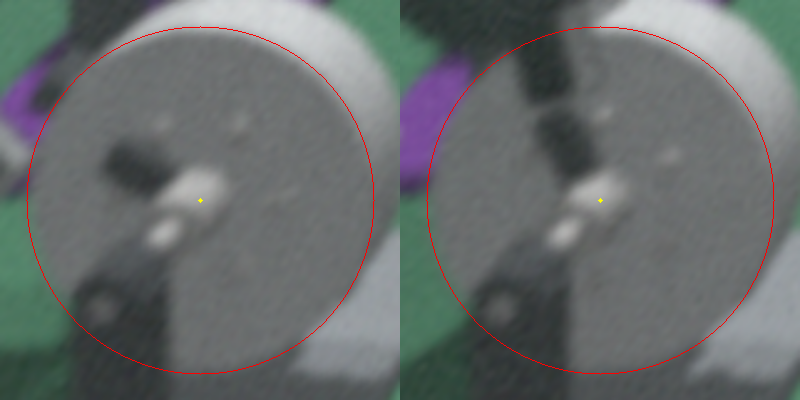

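The bar is at about (565,143), near 32–37°. From stop 1 the bolts rotated about 29°, as commanded. The lug is therefore midway between the stops and the heavy side is down. I'll let the arm settle while it holds.

step_arm(increments=[{"tx": 0, "ty": 0, "tz": 0, "rx": 0, "ry": 0, "rz": 0, "grip": 1}, {"tx": 0, "ty": 0, "tz": 0, "rx": 0, "ry": 0, "rz": 0, "grip": 1}, {"tx": 0, "ty": 0, "tz": 0, "rx": 0, "ry": 0, "rz": 0, "grip": 1}, {"tx": 0, "ty": 0, "tz": 0, "rx": 0, "ry": 0, "rz": 0, "grip": 1}, {"tx": 0, "ty": 0, "tz": 0, "rx": 0, "ry": 0, "rz": 0, "grip": 1}, {"tx": 0, "ty": 0, "tz": 0, "rx": 0, "ry": 0, "rz": 0, "grip": 1}])

```text
time: 17.3
position: [520.2, -100.1, 110.1]
tcp_rot: [0.348, 0.492, -0.459, 0.654]
ft_force: [-1.4, -1.4, 5.8]
finger_gap: 19.1
```

```bash
python3 - <<'E'
from h import *
for i in range(2):
    snap('side',f'f{i}'); o=get_obs(); print(o['time'],o['position'],o['finger_gap'],o['ft_force'],o['dq'].round(4)); bar(f'f{i}',(1,2))
# relative rotation q19/r19/f1 by polar correlation on the near face, at r 20..40
def prof(t,c=(1,2)):
    rs,I=polar(t,c); return I[(rs>20)&(rs<41)]
ref=prof('q19'); lo=np.where((TH>=44)&(TH<=88))[0]; T=ref[:,lo]
for t in('r19','f1','s10','s1'):
    J=prof(t); s=[np.corrcoef(T.ravel(),J[:,(lo+k)%180].ravel())[0,1] for k in range(-45,30)]
    i=np.argsort(s)[::-1][:4]; print(t,[(2*(int(k)-45),round(float(s[k]),2)) for k in i])
E
```

```text
17.35 [ 520.20714174 -100.03380714  110.0946859 ] 19.292798463422777 [-1.06779524 -2.1022093   5.83285226] [-0.0005  0.001  -0.0024  0.0004 -0.0008 -0.0001  0.0002]
f0 bar 39.48241858009304 score 38.0 others [(38, 38), (40, 36), (36, 34), (42, 32), (44, 27), (34, 25), (46, 20), (48, 16)]
17.4 [ 520.22708154 -100.04020429  110.10197183] 19.367355604184617 [-1.28862895 -1.6713639   5.69638253] [-0.0007  0.001  -0.0019 -0.      0.0009 -0.001  -0.0009]
f1 bar 39.710753462991924 score 38.0 others [(38, 37), (40, 36), (36, 34), (42, 32), (44, 28), (34, 26), (46, 22), (48, 17)]
r19 [(-60, 0.96), (-62, 0.94), (-58, 0.92), (-64, 0.88)]
f1 [(-38, 0.96), (-36, 0.95), (-40, 0.93), (-34, 0.89)]
s10 [(-68, 0.39), (-66, 0.38), (-70, 0.36), (46, 0.35)]
s1 [(-2, 0.98), (0, 0.96), (-4, 0.95), (2, 0.91)]
```

The arm ended about 3 mm further along the tangent than planned, so the wheel may have turned a few degrees too far. One tighter measurement, using bar pixels only:

```bash
python3 - <<'E'
from h import *
# dark bar pixels on the rectified face: centroid and principal axis
g=np.mgrid[-60:60.5:.5,-60:60.5:.5]
def rect(t):
    P=O-10*A-g[1].ravel()[:,None]*H-g[0].ravel()[:,None]*Z
    uv=proj('side',P).astype(np.float32).reshape(*g.shape[1:],2); return cv2.remap(cv2.imread(f'pics/{t}.png',0),uv[...,0],uv[...,1],2).astype(float)
hh,zz=-g[1],-g[0]
for t,a0 in(('s1',65),('s6',65),('q19',66),('r19',6),('f1',34),('s12',34)):
    I=rect(t); a=np.deg2rad(a0); r=hh*np.sin(a)+zz*np.cos(a); s=hh*np.cos(a)-zz*np.sin(a)
    for rmax in(38,42):
        m=(r>20)&(r<rmax)&(abs(s)<16); w=np.clip(85-I,0,None)*m
        ch,cz=(w*hh).sum()/w.sum(),(w*zz).sum()/w.sum()
        print(t,rmax,'centroid',ch.round(1),cz.round(1),[float(np.rad2deg(np.arctan2(ch-a,cz-b)).round(1)) for a,b in((-1.5,1.5),(1,2),(0,0),(2,3))])
E
```

```text
s1 38 centroid 24.9 14.3 [64.2, 62.9, 60.2, 63.8]
s1 42 centroid 25.4 14.4 [64.3, 63.0, 60.4, 64.0]
s6 38 centroid 25.6 13.3 [66.5, 65.3, 62.6, 66.4]
s6 42 centroid 26.0 13.5 [66.5, 65.3, 62.6, 66.4]
q19 38 centroid 25.5 13.2 [66.7, 65.5, 62.7, 66.6]
q19 42 centroid 26.0 13.4 [66.6, 65.5, 62.7, 66.6]
r19 38 centroid 3.2 28.3 [10.0, 4.8, 6.5, 2.7]
r19 42 centroid 3.2 28.6 [9.9, 4.8, 6.5, 2.8]
f1 38 centroid 13.3 25.6 [31.5, 27.4, 27.4, 26.5]
f1 42 centroid 13.7 26.5 [31.3, 27.4, 27.3, 26.5]
s12 38 centroid 13.2 25.8 [31.2, 27.2, 27.1, 26.2]
s12 42 centroid 13.6 26.7 [31.1, 27.2, 27.1, 26.2]
```

Bar and bolt readings disagree: roughly −35° against −29°, and a finger is right beside the bar. The wheel stays put near the bottom, so I'll let go, swing the open gripper aside, look cleanly and correct.

step_arm(increments=[{"tx": 0, "ty": 0, "tz": 0, "rx": 0, "ry": 0, "rz": 0, "grip": 0}, {"tx": 0, "ty": 0, "tz": 0, "rx": 0, "ry": 0, "rz": 0, "grip": 0}, {"tx": 0, "ty": 0, "tz": 0, "rx": 0, "ry": 0, "rz": 0, "grip": 0}, {"tx": 0, "ty": 0, "tz": 0, "rx": 0, "ry": 0, "rz": 0, "grip": 0}, {"tx": -0.001, "ty": 0, "tz": 0, "rx": 9, "ry": 3.2, "rz": 0, "grip": 0}, {"tx": -0.001, "ty": 0, "tz": -0.001, "rx": 18, "ry": 6.5, "rz": 0, "grip": 0}, {"tx": -0.001, "ty": 0, "tz": -0.001, "rx": 27, "ry": 9.7, "rz": 0, "grip": 0}, {"tx": -0.001, "ty": 0, "tz": -0.002, "rx": 36, "ry": 13, "rz": 0, "grip": 0}, {"tx": -0.001, "ty": 0, "tz": -0.002, "rx": 47, "ry": 16.9, "rz": 0, "grip": 0}, {"tx": -0.001, "ty": 0, "tz": -0.002, "rx": 47, "ry": 16.9, "rz": 0, "grip": 0}])

```text
time: 18.65
position: [517.3, -104.6, 104.0]
tcp_rot: [0.511, 0.721, -0.273, 0.38]
ft_force: [-0.5, -0.2, -0.2]
finger_gap: 85.4
```

```bash
cat > rc.py <<'E'
from h import *
g=np.mgrid[-60:60.5:.5,-60:60.5:.5]; hh,zz=-g[1],-g[0]
def rect(t):
    P=O-10*A-g[1].ravel()[:,None]*H-g[0].ravel()[:,None]*Z
    uv=proj('side',P).astype(np.float32).reshape(*g.shape[1:],2); return cv2.remap(cv2.imread(f'pics/{t}.png',0),uv[...,0],uv[...,1],2).astype(float)
def cent(t,a0):
    I=rect(t)
    for _ in range(3):
        a=np.deg2rad(a0); r=hh*np.sin(a)+zz*np.cos(a); s=hh*np.cos(a)-zz*np.sin(a)
        m=(r>20)&(r<44)&(abs(s)<16); w=np.clip(85-I,0,None)*m; ch,cz=(w*hh).sum()/w.sum(),(w*zz).sum()/w.sum(); a0=np.rad2deg(np.arctan2(ch-.5,cz-1.7))
    print(t,'centroid',ch.round(1),cz.round(1),'angle',a0.round(1)); return a0
E
python3 - <<'E'
from rc import *
for i in range(4): snap('side',f'g{i}')
for t,a in(('q19',66),('q5',66),('r19',7),('r12',7),('g0',33),('g3',33)): cent(t,a)
bar('g3',(1,2)); goal(15.5,44); o=get_obs(); print(o['time'],o['position'])
out=[]
for t in('r19','g3','q19'):
    im=cv2.cvtColor(cv2.resize(np.clip(rect(t),0,255).astype(np.uint8),(266,266)),8); cv2.circle(im,(133-1,133-4),2,(0,255,255),-1)
    out.append(im)
cv2.imwrite('pics/c7.png',np.hstack(out))
E
```

```text
q19 centroid 26.0 13.4 angle 65.3
q5 centroid 25.9 13.5 angle 65.1
r19 centroid 3.2 28.6 angle 5.8
r12 centroid 3.3 28.7 angle 5.9
g0 centroid 8.7 27.3 angle 17.7
g3 centroid 7.0 28.5 angle 13.5
g3 bar 28.403204037388612 score 50.0 others [(30, 50), (32, 50), (28, 49), (34, 48), (26, 48), (24, 46), (36, 45), (22, 43)]
th 15.5 r 44 t [-0.0014  0.0016  0.0001] rot [-46.6  -16.53  -0.08]
18.85 [519.56187625 -98.63516099 108.74963307]
```

View pics/c7.png

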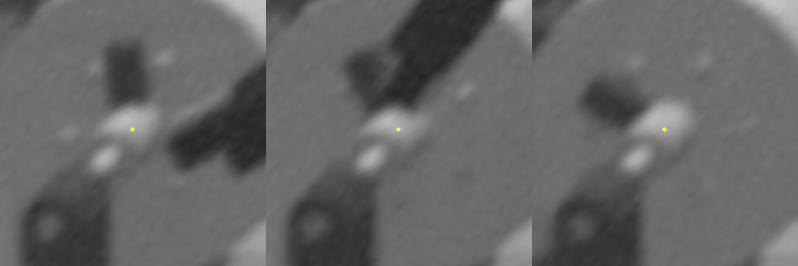

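The swung-aside finger (centre panel, ~(430,60)) hides half the bar. I'll swing it further, to −62°, as in the clean stop-2 view.

step_arm(increments=[{"tx": 0, "ty": -0.001, "tz": -0.001, "rx": 9, "ry": 3.2, "rz": 0, "grip": 0}, {"tx": 0, "ty": -0.001, "tz": -0.001, "rx": 18, "ry": 6.4, "rz": 0, "grip": 0}, {"tx": 0, "ty": -0.001, "tz": -0.002, "rx": 25.4, "ry": 9.1, "rz": 0, "grip": 0}, {"tx": 0, "ty": -0.001, "tz": -0.002, "rx": 25.4, "ry": 9.1, "rz": 0, "grip": 0}, {"tx": 0, "ty": -0.001, "tz": -0.002, "rx": 25.4, "ry": 9.1, "rz": 0, "grip": 0}])

```text
time: 19.48
position: [520.6, -98.2, 108.5]
tcp_rot: [0.557, 0.791, -0.143, 0.208]
ft_force: [0.2, -0.3, 0.5]
finger_gap: 85.5
```

```bash
python3 - <<'E'
from rc import *
for i in range(4): snap('side',f'k{i}')
for t,a in(('s1',66),('q19',66),('r19',7),('k0',33),('k3',33)): cent(t,a)
for c in((1,2),(-1.5,1.5)):
    for t in('q19','r19','k3'): bar(t,c)
def prof(t,c=(.5,1.7)):
    rs,I=polar(t,c); return I[(rs>20)&(rs<41)]
lo=np.where((TH>=44)&(TH<=88))[0]; T=prof('q19')[:,lo]
for t in('r19','k3'):
    J=prof(t); s=[np.corrcoef(T.ravel(),J[:,(lo+k)%180].ravel())[0,1] for k in range(-45,30)]
    print(t,[(2*(int(k)-45),round(float(s[k]),2)) for k in np.argsort(s)[::-1][:4]])
for th in (-60,-40,-15,15): goal(th,44)
o=get_obs(); print(o['time'],o['position'])
out=[]
for t in('r19','k3','q19'):
    im=cv2.cvtColor(cv2.resize(np.clip(rect(t),0,255).astype(np.uint8),(266,266)),8); cv2.circle(im,(133-1,133-4),2,(0,255,255),-1)
    out.append(im)
cv2.imwrite('pics/c8.png',np.hstack(out))
E
```

```text
s1 centroid 25.3 14.4 angle 62.9
q19 centroid 26.0 13.4 angle 65.3
r19 centroid 3.2 28.6 angle 5.8
k0 centroid 13.9 25.6 angle 29.4
k3 centroid 13.9 25.7 angle 29.2
q19 bar 65.07642288257411 score 52.0 others [(66, 51), (64, 50), (68, 50), (62, 49), (70, 48), (60, 47), (72, 46), (58, 46)]
r19 bar 4.452639523848803 score 50.0 others [(0, 49), (2, 48), (6, 48), (8, 48), (10, 47), (4, 47), (12, 47), (358, 46)]
k3 bar 28.79384815798993 score 49.0 others [(32, 49), (30, 48), (34, 48), (28, 47), (24, 47), (26, 47), (36, 46), (22, 46)]
q19 bar 66.1990486359051 score 54.0 others [(66, 54), (68, 53), (64, 53), (70, 52), (62, 51), (72, 50), (60, 49), (74, 47)]
r19 bar 10.121392311978992 score 50.0 others [(14, 49), (4, 49), (16, 49), (12, 49), (6, 49), (8, 49), (10, 49), (2, 48)]
k3 bar 32.09572888705742 score 51.0 others [(34, 51), (36, 51), (38, 50), (32, 50), (30, 50), (28, 50), (40, 49), (26, 49)]
r19 [(-60, 0.95), (-58, 0.94), (-62, 0.92), (-56, 0.89)]
k3 [(-36, 0.98), (-38, 0.96), (-34, 0.95), (-40, 0.89)]
th -60 r 44 t [-0.0011 -0.0023 -0.0024] rot [-0.76  0.09 -0.06]
th -40 r 44 t [-0.0014 -0.0015 -0.0013] rot [-19.58  -6.66  -0.12]
th -15 r 44 t [-0.0019 -0.     -0.0005] rot [-43.11 -15.12  -0.2 ]
th 15 r 44 t [-0.0026  0.0019 -0.0005] rot [-71.34 -25.28  -0.28]
19.675 [520.79073735 -98.9400736  109.37258369]
```

View pics/c8.png

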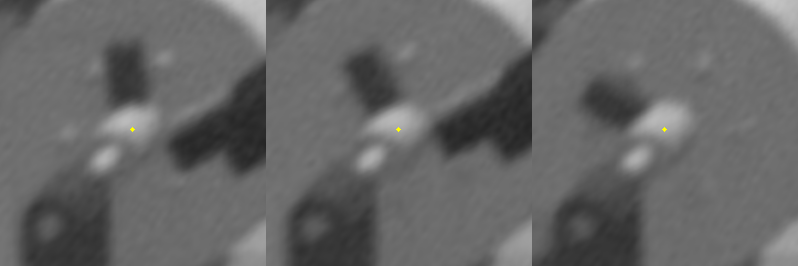

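Clean view: stop 2 = 5.8°, now = 29.2°, stop 1 = 65.3°, so the midpoint is 35.5° and the wheel needs +6.3°. I'll grip here and turn by that.

step_arm(increments=[{"tx": -0.001, "ty": -0.001, "tz": -0.002, "rx": 0, "ry": 0, "rz": 0, "grip": 1}, {"tx": -0.001, "ty": -0.001, "tz": -0.002, "rx": 0, "ry": 0, "rz": 0, "grip": 1}, {"tx": -0.001, "ty": -0.001, "tz": -0.002, "rx": 0, "ry": 0, "rz": 0, "grip": 1}, {"tx": -0.001, "ty": -0.001, "tz": -0.002, "rx": 0, "ry": 0, "rz": 0, "grip": 1}, {"tx": -0.001, "ty": -0.001, "tz": -0.002, "rx": 0, "ry": 0, "rz": 0, "grip": 1}, {"tx": -0.001, "ty": -0.001, "tz": -0.002, "rx": 0, "ry": 0, "rz": 0, "grip": 1}], grip_force=40)

```text
time: 20.42
position: [520.1, -100.0, 107.4]
tcp_rot: [0.557, 0.791, -0.143, 0.209]
ft_force: [2.4, -0.1, 1.7]
finger_gap: 19.3
```

step_arm(increments=[{"tx": 0, "ty": 0, "tz": 0, "rx": -2, "ry": -0.7, "rz": 0, "grip": 1}, {"tx": 0, "ty": 0, "tz": 0, "rx": -4, "ry": -1.4, "rz": 0, "grip": 1}, {"tx": 0, "ty": 0, "tz": 0, "rx": -6, "ry": -2.1, "rz": 0, "grip": 1}, {"tx": 0, "ty": 0, "tz": 0, "rx": -6, "ry": -2.1, "rz": 0, "grip": 1}, {"tx": 0, "ty": 0, "tz": 0, "rx": -6, "ry": -2.1, "rz": 0, "grip": 1}])

```text
time: 21.05
position: [520.0, -99.8, 107.5]
tcp_rot: [0.548, 0.778, -0.174, 0.252]
ft_force: [1.4, 0.1, 0.2]
finger_gap: 19.3
```

```bash
python3 - <<'E'
from rc import *
snap('side','n0');snap('side','n1')
for t,a in(('r19',7),('k3',33),('n0',36),('n1',36)): cent(t,a)
bar('n1',(1,2)); bar('n1',(-1.5,1.5))
o=get_obs(); print(o['time'],o['position'],o['finger_gap'],o['ft_force'],o['dq'].round(3)); goal(-54,44)
E
```

```text
r19 centroid 3.2 28.6 angle 5.8
k3 centroid 13.9 25.7 angle 29.2
n0 centroid 16.6 23.8 angle 36.1
n1 centroid 16.8 23.9 angle 36.3
n1 bar 35.50817207990311 score 51.0 others [(36, 50), (34, 50), (38, 49), (32, 49), (40, 48), (42, 46), (30, 45), (44, 44)]
n1 bar 38.89119465786207 score 54.0 others [(40, 54), (38, 53), (42, 52), (36, 52), (44, 50), (34, 50), (46, 48), (32, 47)]
21.15 [520.02563153 -99.86041759 107.42903976] 19.154478603523888 [1.88569516 0.30091187 0.62234517] [ 0.003  0.002 -0.002 -0.002 -0.001  0.002 -0.002]
th -54 r 44 t [-0.0004 -0.0012 -0.0001] rot [-0.45  0.17 -0.08]
```

The lug is now within about 1° of the midpoint by every reading, with the wheel held and at rest. Handing in.

```bash
python3 -c "
from cell import hand_in; print(hand_in())"
```

```text
the job is handed in; nothing more can be done
None
```

I found the wheel's heavy side and turned it straight down. The job was handed in at 21 s (limit 72 s), with the gripper still holding the wheel there.

- **Finding the heavy side:** I let the wheel roll to rest from both sides. Angles are of the lug, measured from the top toward the robot's left. From one side it stopped at about 65–66°, and a second release gave the same. From the other it stopped at about 6°. The heavy side is therefore down at about 35.5°, and each stop is about 30° short of the bottom, within the stated 25–50°.
- **Last checks:** The lug reads 36.1–36.3°, within about 1° of the midpoint. The gap on the rim is 19.2 mm at 40 N grip, the force on the tool is about 2 N, and the joints are still. I didn't touch the other things on the bench, but I took no final picture of them.

**What disagreed on the way:**
- **Tool tip:** The cameras put the fingertips about 40 mm further back along the tool than the reported TCP. The first close therefore met nothing, and I added 40 mm from then on.
- **First turn:** My first turn to the bottom went about 6° too far, and the bar and bolt readings disagreed there. I let go, took a clear look with the gripper swung aside, gripped again and corrected it.

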